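# Clear the spray can and snap the supply cabinet shut

### The arm

A 7-joint arm with a two-finger parallel gripper is mounted at the origin on the work surface. World frame = base frame: x ahead of the robot, y to its left, z up, the work surface at z = 0. Lengths are in m, angles in rad, forces in N, time in s.
With the tool pointing down it reaches from about 0.425 to 0.925 m from the base axis. Payload 6.8 kg.
Tool frame: the origin (TCP) lies midway between the tips of the shut fingers; the grasp point (between the pads) lies 19 mm behind it; z points along the fingers, y is the direction in which the jaws open and shut (so a half turn about z gives the same grasp; the last joint's range is limited). The gripper opens to 85 mm and grips with 20 to 120 N. Pads are 22 mm wide; open, the fingers measure 114 mm over their backs; the gripper's body (76 mm by 85 mm) begins 54 mm behind the grasp point. The pads swing forward as they close: fully open they stand 13 mm farther back than shut.
Start: joints at [-1.223, 0.477, 0.022, 1.555, -0.011, 1.109, -0.083], TCP at [0.297, 0.606, 0.231] pointing down, gripper open.
Joint ranges: [-2.96, 2.96], [-0.34, 2.1], [-1.41, 1.46], [0.24, 2.44], [-1.37, 4.51], [0.17, 1.92], [-2.96, 2.96]. Speed limits (rad/s): [2.39, 2.39, 3.14, 3.14, 3.14, 3.14, 3.14].

### API

Orientations are given as a unit quaternion [w, x, y, z].
In Python, from station import readout, eyes, ticket gives the robot as it stands. The module is installed in compiled form; this text tells all that it offers.
- The arm moves only by the shell command python3 -m crank 'ROWS' [FORCE]. ROWS is JSON, a list of rows, each an object of numbers: "jaw": the opening in per cent of the stroke, from 0 (shut) to 100 (fully open); "x", "y", "z": the shift along the tool's x, y, z in mm; "ax", "ay", "az": the turn, a rotation vector about the tool's x, y, z in degrees. In form: [{"jaw": .., "x": .., "y": .., "z": .., "ax": .., "ay": .., "az": ..}, ...]. A call has 1 to 12 rows; each row shifts and turns the commanded pose from where the row before left it, along the tool's axes as they then stand; what a row does not reach is not made up. A row lasts 1/8 s, in which the tool goes at most 62.5 mm and 10.7 degrees, less where a joint would pass 70% of its speed; a pose out of reach is approached as far as the arm can. A call with a gripper value outside its range is refused whole. The fingers move at their own pace and stop on an object; FORCE is the grip in N (left out, the last holds). Time passes only in rows, so rows that do not move let the fingers close. It gives the time, the measured TCP pose, the force and the opening at its end, in the units of the state.
- readout.get_obs(): the state, without advancing time (a new reading comes with each control period).
- eyes.read_camera(name): name is "side" or "top" or "wrist"; returns (picture, depth): 480x640x3 uint8, red, green, blue; 480x640 float32, m along the optical axis (not along the pixel's ray), 0 where there is no reading.
- eyes.calibration(name): a dict with "fx", "fy", "cx", "cy" (pixels), "k1" (the pictures are not rectified: a ray, as slopes to the right and down, at radius r is drawn at 1 + k1 r^2 times it, then the intrinsics apply), "R" (3x3) and "t" (3): a world point X has camera coordinates R X + t. Camera axes: x right, y down, z forward; pixel columns grow to the right and rows downward; lengths in m; the calibration is good to about 2 mm. A picture is of the moment at which its call begins: read the wrist's pose just before it. calibration takes no time and is no camera call; for the wrist camera it gives the pose at the moment of the call.
- ticket.hand_in(): hands the job in, once; it reports no verdict.
The state is a dict: "t": time; "q": joint angles; "joint_vel": joint speeds; "joint_torque": joint torques, N m; "eef_pos": TCP position; "tool_rot": TCP orientation; "contact_force": force on the tool from outside, world axes, zero at the start; "torque": the same for the moment, N m; "gripper_width": opening from 0.0 (shut) to 1.0 (fully open).
Only numpy, scipy, OpenCV 4.12 (cv2) and the standard library are available. Lean on these libraries where they do the work, as an engineer would, in place of code of your own. Each camera call takes 0.05 s, during which the arm holds its last target. There are 200 camera calls.

### The job

The tall spray can stands in the way of the open door of the grey supply cabinet. Set it down gently, upright, in the empty wooden tray, then push the door closed until its sprung tongue rides over the strike and snaps in, so that the door stays shut by itself. Push steadily and feel for the snap: do not slam the door or lean hard on it (keep under 20 N), and leave the other things on the table where they are.

Things in the scene. Friction and masses are not known exactly. Their poses are not given: they have to be found in the camera images.
- can_mid (a point): Centre, half-way up, of the tall spray can that stands between the open door and the cabinet: aluminium body 52 mm across, 200 mm high, 0.18 to 0.35 kg. Its white cap, 44 mm across, runs from 50 to 100 mm above this point, so it can be pinched from above, over the door's top edge. z points up the can.
- tray_in (a point): Centre of the inner floor (6 mm above the table) of the empty wooden tray, fixed to the table: 130 x 130 mm outside, 118 x 118 mm inside, walls 30 mm high above the table. Axes along its sides, z up.
- cabinet: Fixed grey steel cabinet, 160 mm high, 276 mm wide. Origin: on the table under the inner face of the shut door, mid-width of the door; x points into the cabinet, y to the hinge side (+90 mm), z up. Its front edge is at x = 12 mm; a flat box and book, 18 mm thick, lie on its top from x = 110 mm back.
- hinge (a point): Point on the door's upright hinge axis, 80 mm above the table. Its frame turns with the door: -y runs along the door to its free edge, -x points out of the outer face, z up. Panel: y from -180 to 0, x from -15 to 0, and 12 to 148 mm above the table. A latch case with a stub knob, in all 33 mm proud, sits on the outer face, y -178 to -128, 53 to 87 mm above the table.
- push_spot (a point): Point on the door's bare outer face, 126 mm above the table (22 mm below the door's top edge, clear above the latch case) and 150 mm from the hinge axis; moves and turns with the door (axes as hinge). A good place to push; nearer the hinge takes more force.
- door (a joint): Door angle, rad: 0 = panel parallel to the cabinet's front, growing as it opens towards the robot; starts at 0.85 to 1.1; closes anticlockwise seen from above; stays where left (hinge friction about 1 N at push_spot). The strike and bumper on the right post are screw-adjusted together, so the angle at which the door latches is not known: anywhere from -0.1 to 0.1 rad.
- tongue (a joint): Retraction of the sprung steel tongue, m: 0 = out, 0.013 = in. It sticks out 14 mm past the door's free edge, 70 mm above the table, sloped 45 degrees towards the cabinet. The strike's pin, met 10 mm before the latched depth, presses it in 5 to 10 mm; riding over takes about 8 to 13 N at push_spot. Past the pin it springs out and the door is held; otherwise the door stays ajar.
- bumper (a joint): Squeeze of the sprung rubber bumper on the cabinet's right post, met by a thin lip that sticks out 17 mm past the door's free edge, 104 to 140 mm above the table, m: 0 = not touched, about 0.002 to 0.0026 (2 N/mm) when the door is latched; solid at 0.0026, where the pushing force climbs steeply. If the tongue is not past the strike it pushes the door back off.
- ink: Bystander, to be left alone: a small ink jar, 75 mm high. Origin under its centre.
- tape: Bystander, to be left alone: a roll of tape, 90 mm across, lying flat. Origin under its centre.
- small_can: Bystander, to be left alone: a shorter spray can, 130 mm high. Origin under its centre.
- brush_mug: Bystander, to be left alone: a white mug of brushes, 95 mm high. Origin under its centre.
- eraser: Bystander, to be left alone: a white eraser, 55 mm long. Origin under its centre.
- palette_knife: Bystander, to be left alone: a palette knife, 200 mm long. Origin under its centre.
- sketchbook: Bystander, to be left alone: a black sketchbook, 214 x 154 mm. Origin under its centre.

How it is judged:
On the way, in this order (a step that is already met when the one before it is completed fails the run):
1. the spray can stands upright in the tray, let go (horizontal distance between can_mid and tray_in below 0.05 m and z of can_mid in the frame of tray_in below 0.106 m and angle between can_mid's own z axis and vertical below 0.1 rad and contact force between the fingers and can below 0.05 N), for 0.2 s.
2. the door is shut, with its tongue sprung out behind the strike (value of joint door below 0.12 rad and value of joint bumper above 0.001 m and value of joint tongue below 0.002 m and velocity of joint door between -0.05 and 0.05 rad/s), for 0.2 s.
At the end, for the whole second after the job is handed in: The spray can stands upright (within 0.1 rad) and at rest on the floor of the tray, within 50 mm of its centre, and the door is latched: its angle is below 0.12 rad, the bumper is squeezed by more than 1 mm, the tongue is out to within 2 mm, and the door is at rest (all of step 2 and horizontal distance between can_mid and tray_in below 0.05 m and z of can_mid in the frame of tray_in below 0.106 m and angle between can_mid's own z axis and vertical below 0.1 rad and linear speed of can below 0.02 m/s); the robot touches nothing.
It fails at once if the door is pushed with more than 20 N (contact force between any of the arm, the fingers and door above 20 N).
It fails at once if the door is slammed (swings shut faster than 2.5 rad/s) (velocity of joint door below -2.5 rad/s).
It fails at once if the spray can is knocked over (angle between can_mid's own z axis and vertical above 0.5 rad).
It fails at once if the spray can is dropped (let go more than 15 mm above the tray floor's height) (height (world z) of can_mid above 0.121 m and contact force between the fingers and can below 0.05 N).
It fails at once if another thing on the table is shifted more than 30 mm (distance of any of ink, tape, small_can, brush_mug, eraser, palette_knife, sketchbook from where it was at the start of the episode above 0.03 m).
It also fails if it takes over 61 s, if anything falls off the work surface, if the arm or the gripper's body presses on something with over 40 N, if the wrist force passes 120 N, or if a joint passes its speed limit or range.

## Working session

There is one attempt and no reset: what is moved stays moved. The work goes in short steps, Python scripts to look and compute and a shell command to move; the robot and the scene stay as the last step left them, time stands still between calls to the robot, and variables do not carry over. Pictures are saved under pics/ and viewed, about 8 in all and at most 12, crops included, and the job is handed in when it is done.

```bash
mkdir -p pics
cat > h.py <<'E'
import numpy as np, cv2
from station import readout, eyes, ticket
def snap(n,f):
    c=eyes.calibration(n); p,d=eyes.read_camera(n)
    cv2.imwrite(f'pics/{f}.png',p[:,:,::-1]); np.savez(f'pics/{f}.npz',p=p,d=d,**{k:np.array(v) for k,v in c.items()})
def load(f): return np.load(f'pics/{f}.npz')
def ray(c,u,v):
    K=np.array([[c['fx'],0,c['cx']],[0,c['fy'],c['cy']],[0,0,1]],float)
    xd,yd=(u-c['cx'])/c['fx'],(v-c['cy'])/c['fy']; k=float(c['k1'])
    x,y=xd,yd
    for _ in range(20):
        s=1+k*(x*x+y*y); x,y=xd/s,yd/s
    return np.array([x,y,1.0])
def world(c,u,v,z=None,depth=None):
    r=ray(c,u,v); R=c['R']; t=c['t']
    o=-R.T@t; dw=R.T@r
    if z is not None: return o+dw*(z-o[2])/dw[2]
    if depth is None: depth=np.median([x for x in c['d'][int(v)-1:int(v)+2,int(u)-1:int(u)+2].ravel() if x>0] or [0])
    return o+dw*depth
def proj(c,X):
    q=c['R']@np.asarray(X)+c['t']; x,y=q[:2]/q[2]; s=1+float(c['k1'])*(x*x+y*y)
    return c['fx']*x*s+c['cx'],c['fy']*y*s+c['cy']
E
python3 - <<'E'
from h import *
snap('top','top0'); snap('side','side0')
o=readout.get_obs(); print(o['t'],o['eef_pos'],o['tool_rot'],o['contact_force'],o['gripper_width'])
for n in('top0','side0'):
    c=load(n);print(n,c['fx'],c['k1'],-c['R'].T@c['t'])
E
```

```text
0.1 [0.29692013 0.60561152 0.23044052] [-1.19231838e-04  2.25947030e-01  9.74139262e-01 -7.90029752e-04] [-0.42646792 -0.06583519  0.22039524] 0.9965117394076147
top0 462.77814900481917 -0.015230835719803963 [ 0.4208439  -0.00932015  1.10645682]
side0 505.9723528385306 -0.11160691606364821 [-0.0287467  -0.67385023  0.79256751]
```

View pics/top0.png

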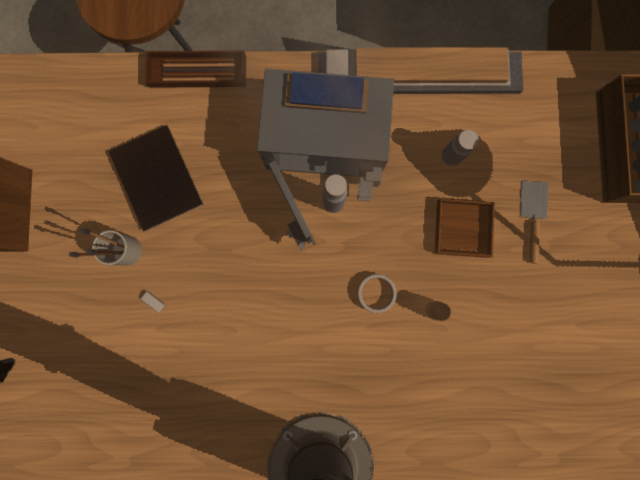

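View pics/side0.png

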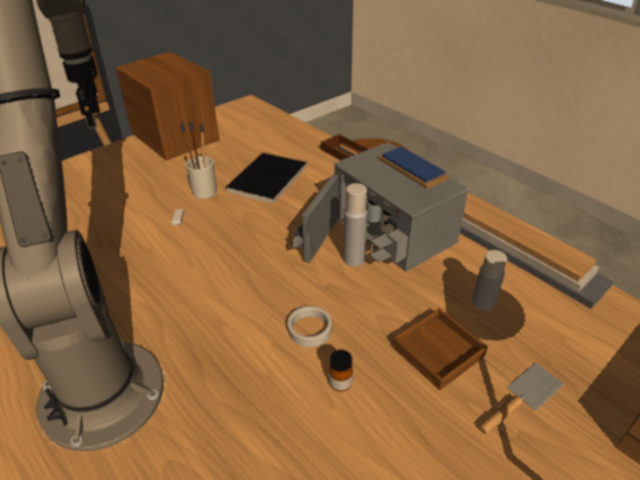

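Top view: the can's cap is at about (336,185), the door runs from (272,163) to (308,243), the tray is at (465,228), and the small can is at (462,145). The side view agrees. I'll enlarge the key area.

Run:
```python
from h import *
im=cv2.imread('pics/top0.png')[60:270,250:510]
im=np.clip(im*1.5,0,255).astype('uint8')
cv2.imwrite('pics/crop.png',cv2.resize(im,None,fx=2.85,fy=2.85,interpolation=cv2.INTER_CUBIC))
c=load('top0')
for u,v in [(336,185),(336,182),(290,205),(465,228)]: print(u,v,world(c,u,v))
```

```text
336 185 [ 0.6137135  -0.03637626  0.20008661]
336 182 [ 0.6192624  -0.03635637  0.20243085]
290 205 [0.5824967  0.0586366  0.14974977]
465 228 [ 0.54863986 -0.3502677   0.00746091]
```

View pics/crop.png

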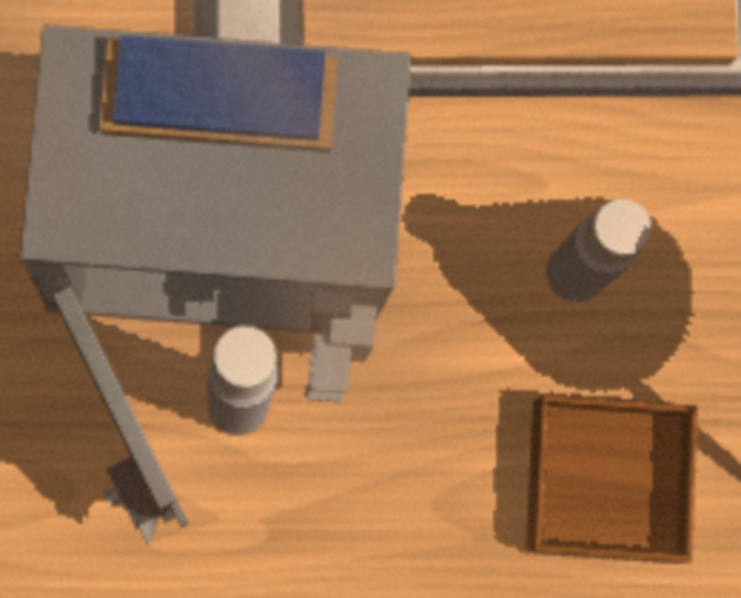

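```bash
cat >> h.py <<'E'
def cloud(c,u0,u1,v0,v1):
    vv,uu=np.mgrid[v0:v1,u0:u1]; 
    K=np.array([[c['fx'],0,c['cx']],[0,c['fy'],c['cy']],[0,0,1]],float)
    pts=np.stack([uu,vv],-1).reshape(-1,1,2).astype(float)
    n=cv2.undistortPoints(pts,K,np.array([float(c['k1']),0,0,0]))[:,0]
    d=c['d'][v0:v1,u0:u1].ravel(); P=np.c_[n*d[:,None],d]
    return ((P-c['t'])@c['R'])[d>0]
E
python3 - <<'E'
from h import *
c=load('top0')
P=cloud(c,315,360,165,220); q=P[P[:,2]>.192]; r=cv2.minEnclosingCircle(q[:,:2].astype('f4')); print('cap',q.mean(0),r,len(q))
P=cloud(c,262,325,150,260); q=P[(P[:,2]>.140)&(P[:,2]<.155)]; 
q=q[(q[:,0]<.66)]; print('door',cv2.minAreaRect(q[:,:2].astype('f4')),len(q)); print(cv2.boxPoints(cv2.minAreaRect(q[:,:2].astype('f4'))))
l=cv2.fitLine(q[:,:2].astype('f4'),cv2.DIST_HUBER,0,.01,.01).ravel(); print(l, 'ang',np.arctan2(l[1],-l[0]))
P=cloud(c,425,505,185,270); q=P[(P[:,2]>.02)&(P[:,2]<.04)]; print('tray',cv2.minAreaRect(q[:,:2].astype('f4')),len(q))
P=cloud(c,435,490,115,180); q=P[P[:,2]>.122]; print('small',q.mean(0))
P=cloud(c,255,400,65,190); q=P[(P[:,2]>.153)&(P[:,2]<.167)]; print('cab',cv2.boxPoints(cv2.minAreaRect(q[:,:2].astype('f4'))))
P=cloud(c,300,400,165,220); 
s=load('side0')
P=cloud(s,335,375,170,280); q=P[P[:,2]>.192]; print('side cap',q.mean(0))
# corners by pixel on z=.148 and .16
g=lambda a,b,z: world(c,250+a/2.85,60+b/2.85,z)
for a,b,z in [(23,260,.16),(392,289,.16),(57,292,.148),(72,287,.148),(163,511,.148),(177,503,.148),(540,397,.03),(695,407,.03),(690,560,.03),(530,551,.03),(245,356,.2)]: print(a,b,g(a,b,z))
E
```

```text
cap [ 0.61312312 -0.03491128  0.20129685] ((0.6139570474624634, -0.034694936126470566), 0.02218574285507202) 383
door ((0.5982391834259033, 0.020942911505699158), (0.17906473577022552, 0.08533832430839539), 26.29755973815918) 578
[[ 0.4990691   0.01953024]
 [ 0.5368768  -0.05697601]
 [ 0.6974093   0.02235558]
 [ 0.65960157  0.09886184]]
[0.8928216  0.4504105  0.57542384 0.04813398] ang 2.6743677
tray ((0.5479090809822083, -0.34516942501068115), (0.1322728842496872, 0.13112705945968628), 85.60179901123047) 709
small [ 0.72715118 -0.32427979  0.13066164]
cab [[ 0.6134914  -0.14223643]
 [ 0.85399425 -0.16274543]
 [ 0.8775207   0.11314155]
 [ 0.63701785  0.13365056]]
side cap [ 0.61112107 -0.03846951  0.19950695]
23 260 [0.69491612 0.12483049 0.16      ]
392 289 [ 0.6717345  -0.14562349  0.16      ]
57 292 [0.67396157 0.10112448 0.148     ]
72 287 [0.67768059 0.0900175  0.148     ]
163 511 [0.51044549 0.02293337 0.148     ]
177 503 [0.51625527 0.01269555 0.148     ]
540 397 [ 0.61446287 -0.28521495  0.03      ]
695 407 [ 0.60548416 -0.41365364  0.03      ]
690 560 [ 0.47874731 -0.40453573  0.03      ]
530 551 [ 0.48690866 -0.27334636  0.03      ]
245 356 [ 0.6139095  -0.03631052  0.2       ]
```

```bash
python3 -m crank '[{"jaw":100,"z":-30,"az":-7},{"jaw":100,"z":-30,"az":-7},{"jaw":100,"z":-30,"az":-7.2},{"jaw":100,"x":-28,"y":-46},{"jaw":100,"x":-28,"y":-46},{"jaw":100,"x":-28,"y":-46},{"jaw":100,"x":-28,"y":-46},{"jaw":100,"x":-28,"y":-46},{"jaw":100,"x":-28,"y":-46},{"jaw":100,"x":-28,"y":-46}]' 40
cat > st.py <<'E'
from h import *
from scipy.spatial.transform import Rotation as Ro
import sys
o=readout.get_obs(); w=o['tool_rot']; M=Ro.from_quat([w[1],w[2],w[3],w[0]])
print('t',round(o['t'],2),'p',o['eef_pos'].round(4) if hasattr(o['eef_pos'],'round') else o['eef_pos'],'F',np.round(o['contact_force'],2),'g',round(o['gripper_width'],3),'x',M.as_matrix()[:,0].round(3),'z',M.as_matrix()[:,2].round(3))
if len(sys.argv)>3:
    d=np.array(list(map(float,sys.argv[1:4])))-o['eef_pos']; print('delta tool mm',(M.inv().apply(d)*1e3).round(1))
E
python3 st.py 0.6135 -0.0355 0.24
```

```text
t 0.1 p [0.2969 0.6056 0.2304] F [-0.43 -0.07  0.22] g 0.997 x [-0.898  0.44  -0.   ] z [-0.001 -0.001 -1.   ]
delta tool mm [-566.5 -436.3   -8.8]schema error: expected keys jaw, x, y, z, ax, ay, az
```

```bash
python3 -m crank '[{"jaw":100,"x":0,"y":0,"z":-30,"ax":0,"ay":0,"az":-7},{"jaw":100,"x":0,"y":0,"z":-30,"ax":0,"ay":0,"az":-7},{"jaw":100,"x":0,"y":0,"z":-30,"ax":0,"ay":0,"az":-7.2},{"jaw":100,"x":-28,"y":-46,"z":0,"ax":0,"ay":0,"az":0},{"jaw":100,"x":-28,"y":-46,"z":0,"ax":0,"ay":0,"az":0},{"jaw":100,"x":-28,"y":-46,"z":0,"ax":0,"ay":0,"az":0},{"jaw":100,"x":-28,"y":-46,"z":0,"ax":0,"ay":0,"az":0},{"jaw":100,"x":-28,"y":-46,"z":0,"ax":0,"ay":0,"az":0},{"jaw":100,"x":-28,"y":-46,"z":0,"ax":0,"ay":0,"az":0},{"jaw":100,"x":-28,"y":-46,"z":0,"ax":0,"ay":0,"az":0}]' 40; python3 st.py 0.6135 -0.0355 0.24
```

```text
t: 1.35
eef_pos: [0.4652, 0.2666, 0.3211]
tool_rot: [-0.0, 0.043, 0.999, -0.0]
contact_force: [-0.2, -0.1, -0.9]
gripper_width: 1.001
t 1.35 p [0.4652 0.2666 0.3211] F [-0.24 -0.1  -0.86] g 1.001 x [-0.996  0.086  0.   ] z [-0. -0. -1.]
delta tool mm [-173.7 -288.3   81.1]
```

```bash
python3 -m crank '[{"jaw":100,"x":-25,"y":-41,"z":0,"ax":0,"ay":0,"az":0},{"jaw":100,"x":-25,"y":-41,"z":0,"ax":0,"ay":0,"az":0},{"jaw":100,"x":-25,"y":-41,"z":0,"ax":0,"ay":0,"az":0},{"jaw":100,"x":-25,"y":-41,"z":0,"ax":0,"ay":0,"az":0},{"jaw":100,"x":-25,"y":-41,"z":0,"ax":0,"ay":0,"az":0},{"jaw":100,"x":-25,"y":-41,"z":0,"ax":0,"ay":0,"az":0},{"jaw":100,"x":-20,"y":-38,"z":0,"ax":0,"ay":0,"az":0},{"jaw":100,"x":0,"y":0,"z":30,"ax":0,"ay":0,"az":0},{"jaw":100,"x":0,"y":0,"z":30,"ax":0,"ay":0,"az":0},{"jaw":100,"x":0,"y":0,"z":20,"ax":0,"ay":0,"az":0},{"jaw":100,"x":0,"y":0,"z":0,"ax":0,"ay":0,"az":0}]'; python3 st.py 0.6135 -0.0355 0.157;python3 -c "
from h import *
snap('wrist','w1')"
```

```text
t: 2.72
eef_pos: [0.6085, -0.029, 0.2394]
tool_rot: [-0.002, 0.043, 0.999, -0.0]
contact_force: [-0.1, 0.4, 0.7]
gripper_width: 1.001
t 2.73 p [ 0.6085 -0.029   0.2394] F [-0.06  0.36  0.73] g 1.001 x [-0.996  0.086  0.004] z [-0.004 -0.    -1.   ]
delta tool mm [-5.9 -6.  82.3]
```

View pics/w1.png

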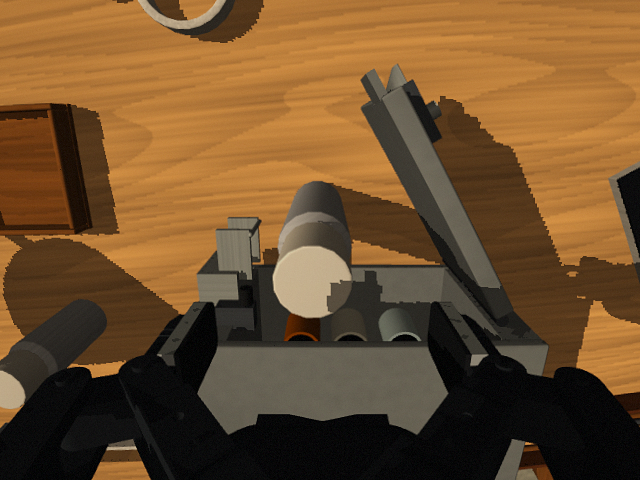

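The wrist view shows the cap disc centred near (313,282), the door top from about (395,92) to (500,330), and clear space between the fingers.

Run:
```python
from h import *
c=load('w1')
print(world(c,313,282,.2), proj(c,[.6135,-.0355,.2]))
P=cloud(c,270,355,240,320); q=P[(P[:,2]>.192)&(P[:,2]<.21)]; print(len(q),cv2.minEnclosingCircle(q[:,:2].astype('f4')))
P=cloud(c,355,510,60,335); q=P[(P[:,2]>.143)&(P[:,2]<.152)&(P[:,0]<.672)]; print(len(q),cv2.boxPoints(cv2.minAreaRect(q[:,:2].astype('f4'))))
for n in('top0','w1'): print(proj(load(n),[.678,.09,.148]),proj(load(n),[.516,.0127,.148]))
```

```text
[ 0.61398235 -0.03356572  0.2       ] (np.float64(309.33451909289516), np.float64(281.46241136531717))
4746 ((0.6147308349609375, -0.03393068164587021), 0.02209394983947277)
5904 [[0.51370174 0.02860201]
 [0.5209276  0.01402661]
 [0.67656237 0.09118432]
 [0.6693365  0.10575971]]
(np.float64(275.2720795009172), np.float64(160.55371585135703)) (np.float64(312.1035538754425), np.float64(236.6132995529698))
(np.float64(492.2759408320295), np.float64(318.8740486360052)) (np.float64(376.9331603479716), np.float64(89.35472633006148))
```

```bash
python3 -m crank '[{"jaw":100,"x":-6,"y":-5,"z":0,"ax":0,"ay":0,"az":0},{"jaw":100,"x":0,"y":0,"z":20,"ax":0,"ay":0,"az":0},{"jaw":100,"x":0,"y":0,"z":25,"ax":0,"ay":0,"az":0},{"jaw":100,"x":0,"y":0,"z":25,"ax":0,"ay":0,"az":0},{"jaw":100,"x":0,"y":0,"z":11,"ax":0,"ay":0,"az":0},{"jaw":100,"x":0,"y":0,"z":0,"ax":0,"ay":0,"az":0},{"jaw":100,"x":0,"y":0,"z":0,"ax":0,"ay":0,"az":0}]'; python3 st.py 0.6143 -0.0343 0.157
```

```text
t: 3.65
eef_pos: [0.6163, -0.0347, 0.1616]
tool_rot: [0.001, 0.043, 0.999, 0.0]
contact_force: [0.2, -0.1, -0.1]
gripper_width: 1.005
t 3.65 p [ 0.6163 -0.0347  0.1616] F [ 0.17 -0.1  -0.11] g 1.005 x [-0.996  0.086 -0.002] z [ 0.002  0.    -1.   ]
delta tool mm [2.1 0.2 4.6]
```

```bash
python3 -m crank '[{"jaw":100,"x":2,"y":0,"z":3,"ax":0,"ay":0,"az":0},{"jaw":60,"x":0,"y":0,"z":0,"ax":0,"ay":0,"az":0},{"jaw":50,"x":0,"y":0,"z":0,"ax":0,"ay":0,"az":0},{"jaw":40,"x":0,"y":0,"z":0,"ax":0,"ay":0,"az":0},{"jaw":30,"x":0,"y":0,"z":0,"ax":0,"ay":0,"az":0},{"jaw":20,"x":0,"y":0,"z":0,"ax":0,"ay":0,"az":0},{"jaw":20,"x":0,"y":0,"z":0,"ax":0,"ay":0,"az":0},{"jaw":20,"x":0,"y":0,"z":0,"ax":0,"ay":0,"az":0}]' 45; python3 st.py
```

```text
t: 4.65
eef_pos: [0.6137, -0.0345, 0.1576]
tool_rot: [0.0, 0.043, 0.999, -0.0]
contact_force: [0.1, -0.9, 5.5]
gripper_width: 0.5
t 4.65 p [ 0.6137 -0.0345  0.1576] F [ 0.12 -0.86  5.46] g 0.5 x [-0.996  0.086 -0.001] z [ 0.001 -0.    -1.   ]
```

```bash
python3 -m crank '[{"jaw":20,"x":0,"y":0,"z":-5,"ax":0,"ay":0,"az":0},{"jaw":20,"x":0,"y":0,"z":-15,"ax":0,"ay":0,"az":0},{"jaw":20,"x":0,"y":0,"z":-25,"ax":0,"ay":0,"az":0},{"jaw":20,"x":0,"y":0,"z":-35,"ax":0,"ay":0,"az":0},{"jaw":20,"x":0,"y":0,"z":-35,"ax":0,"ay":0,"az":0},{"jaw":20,"x":0,"y":0,"z":-35,"ax":0,"ay":0,"az":0},{"jaw":20,"x":0,"y":0,"z":-25,"ax":0,"ay":0,"az":0},{"jaw":20,"x":0,"y":0,"z":-10,"ax":0,"ay":0,"az":0},{"jaw":20,"x":0,"y":0,"z":0,"ax":0,"ay":0,"az":0}]'; python3 st.py .5475 -.345 .3
```

```text
t: 5.78
eef_pos: [0.6133, -0.0344, 0.3425]
tool_rot: [0.0, 0.043, 0.999, 0.0]
contact_force: [0.1, -0.4, -2.9]
gripper_width: 0.5
t 5.78 p [ 0.6133 -0.0344  0.3425] F [ 0.11 -0.41 -2.87] g 0.5 x [-0.996  0.086 -0.   ] z [ 0.  0. -1.]
delta tool mm [  39.  -315.2   42.5]
```

```bash
python3 -m crank '[{"jaw":20,"x":2,"y":-15,"z":0,"ax":0,"ay":0,"az":0},{"jaw":20,"x":4,"y":-30,"z":0,"ax":0,"ay":0,"az":0},{"jaw":20,"x":5,"y":-40,"z":0,"ax":0,"ay":0,"az":0},{"jaw":20,"x":6,"y":-48,"z":0,"ax":0,"ay":0,"az":0},{"jaw":20,"x":6,"y":-48,"z":0,"ax":0,"ay":0,"az":0},{"jaw":20,"x":5,"y":-44,"z":0,"ax":0,"ay":0,"az":0},{"jaw":20,"x":5,"y":-40,"z":0,"ax":0,"ay":0,"az":0},{"jaw":20,"x":4,"y":-30,"z":20,"ax":0,"ay":0,"az":0},{"jaw":20,"x":2,"y":-20,"z":30,"ax":0,"ay":0,"az":0},{"jaw":20,"x":0,"y":0,"z":35,"ax":0,"ay":0,"az":0},{"jaw":20,"x":0,"y":0,"z":30,"ax":0,"ay":0,"az":0},{"jaw":20,"x":0,"y":0,"z":0,"ax":0,"ay":0,"az":0}]'; python3 st.py .5475 -.345 .164; python3 -c "
from h import *
snap('side','s1')
s=load('s1')
P=cloud(s,380,500,260,400);q=P[(P[:,2]>.02)&(P[:,2]<.034)];print(cv2.minAreaRect(q[:,:2].astype('f4')))
cv2.imwrite('pics/s1c.png',cv2.resize(cv2.imread('pics/s1.png')[100:420,300:620],None,fx=1.8,fy=1.8))"
```

```text
t: 7.28
eef_pos: [0.5448, -0.3445, 0.2238]
tool_rot: [-0.003, 0.043, 0.999, 0.001]
contact_force: [-0.3, -0.0, -2.1]
gripper_width: 0.501
t 7.28 p [ 0.5448 -0.3445  0.2238] F [-0.3  -0.01 -2.07] g 0.501 x [-0.996  0.087  0.007] z [-0.007  0.003 -1.   ]
delta tool mm [-3.2 -0.4 59.8]
((0.5959591865539551, -0.29324495792388916), (0.30989715456962585, 0.2255706936120987), 25.90458869934082)
```

View pics/s1c.png

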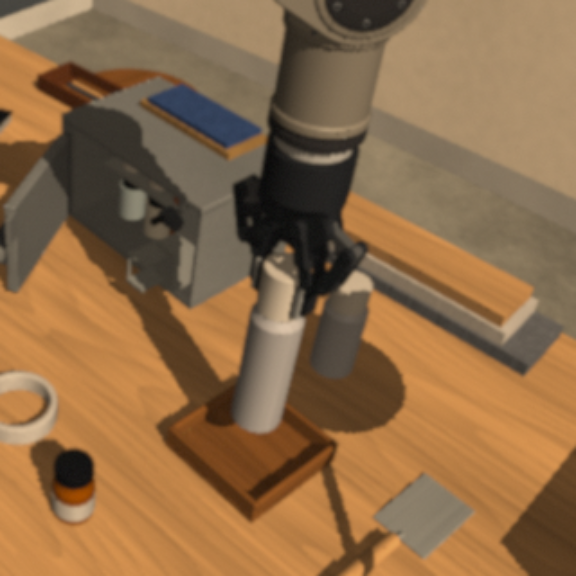

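The can hangs upright over the tray, with its base at crop pixel (258,425). I'll lower it.

```bash
python3 -m crank '[{"jaw":20,"x":-1,"y":0,"z":15,"ax":0,"ay":0,"az":0},{"jaw":20,"x":0,"y":0,"z":15,"ax":0,"ay":0,"az":0},{"jaw":20,"x":0,"y":0,"z":12,"ax":0,"ay":0,"az":0},{"jaw":20,"x":0,"y":0,"z":8,"ax":0,"ay":0,"az":0},{"jaw":20,"x":0,"y":0,"z":3,"ax":0,"ay":0,"az":0},{"jaw":20,"x":0,"y":0,"z":0,"ax":0,"ay":0,"az":0},{"jaw":20,"x":0,"y":0,"z":0,"ax":0,"ay":0,"az":0}]'; python3 st.py .5475 -.345 .1635
```

```text
t: 8.2
eef_pos: [0.5488, -0.3452, 0.1748]
tool_rot: [0.0, 0.043, 0.999, -0.0]
contact_force: [0.3, 0.1, -2.0]
gripper_width: 0.502
t 8.2 p [ 0.5488 -0.3452  0.1748] F [ 0.29  0.14 -2.03] g 0.502 x [-0.996  0.086 -0.001] z [ 0.001 -0.    -1.   ]
delta tool mm [ 1.3  0.  11.3]
```

```bash
python3 -m crank '[{"jaw":20,"x":0,"y":0,"z":4,"ax":0,"ay":0,"az":0},{"jaw":20,"x":0,"y":0,"z":3,"ax":0,"ay":0,"az":0},{"jaw":20,"x":0,"y":0,"z":2,"ax":0,"ay":0,"az":0},{"jaw":20,"x":0,"y":0,"z":0,"ax":0,"ay":0,"az":0},{"jaw":20,"x":0,"y":0,"z":0,"ax":0,"ay":0,"az":0}]'; python3 -m crank '[{"jaw":20,"x":0,"y":0,"z":1,"ax":0,"ay":0,"az":0},{"jaw":20,"x":0,"y":0,"z":1,"ax":0,"ay":0,"az":0},{"jaw":20,"x":0,"y":0,"z":0,"ax":0,"ay":0,"az":0}]'
```

```text
t: 8.82
eef_pos: [0.5485, -0.345, 0.1653]
tool_rot: [0.0, 0.043, 0.999, -0.0]
contact_force: [0.7, 0.2, -2.4]
gripper_width: 0.5
t: 9.2
eef_pos: [0.5487, -0.3451, 0.1637]
tool_rot: [0.0, 0.043, 0.999, -0.0]
contact_force: [-1.0, -0.1, 1.1]
gripper_width: 0.501
```

```bash
python3 -m crank '[{"jaw":53,"x":0,"y":0,"z":0,"ax":0,"ay":0,"az":0},{"jaw":56,"x":0,"y":0,"z":0,"ax":0,"ay":0,"az":0},{"jaw":65,"x":0,"y":0,"z":0,"ax":0,"ay":0,"az":0},{"jaw":80,"x":0,"y":0,"z":0,"ax":0,"ay":0,"az":0},{"jaw":95,"x":0,"y":0,"z":0,"ax":0,"ay":0,"az":0},{"jaw":95,"x":0,"y":0,"z":0,"ax":0,"ay":0,"az":0},{"jaw":95,"x":0,"y":0,"z":-10,"ax":0,"ay":0,"az":0},{"jaw":95,"x":0,"y":0,"z":-20,"ax":0,"ay":0,"az":0},{"jaw":95,"x":0,"y":0,"z":-30,"ax":0,"ay":0,"az":0},{"jaw":95,"x":0,"y":0,"z":-40,"ax":0,"ay":0,"az":0},{"jaw":50,"x":0,"y":0,"z":-40,"ax":0,"ay":0,"az":0},{"jaw":0,"x":0,"y":0,"z":-10,"ax":0,"ay":0,"az":0}]'; python3 -c "
from h import *
snap('wrist','w2');snap('side','s2')
c=load('w2')
P=cloud(c,0,640,0,480);P=P[(abs(P[:,0]-.5475)<.05)&(abs(P[:,1]+.345)<.05)]
q=P[(P[:,2]>.196)&(P[:,2]<.215)];print(len(q),q.mean(0),cv2.minEnclosingCircle(q[:,:2].astype('f4')))
cv2.imwrite('pics/s2c.png',cv2.resize(cv2.imread('pics/s2.png')[100:420,200:620],None,fx=1.8,fy=1.8))"
```

```text
t: 10.7
eef_pos: [0.5496, -0.3462, 0.3182]
tool_rot: [0.003, 0.043, 0.999, -0.001]
contact_force: [-1.2, -0.5, 0.5]
gripper_width: 0.541
2756 [ 0.54896524 -0.34469785  0.20495416] ((0.5503832101821899, -0.3448745310306549), 0.022086678072810173)
```

View pics/s2c.png

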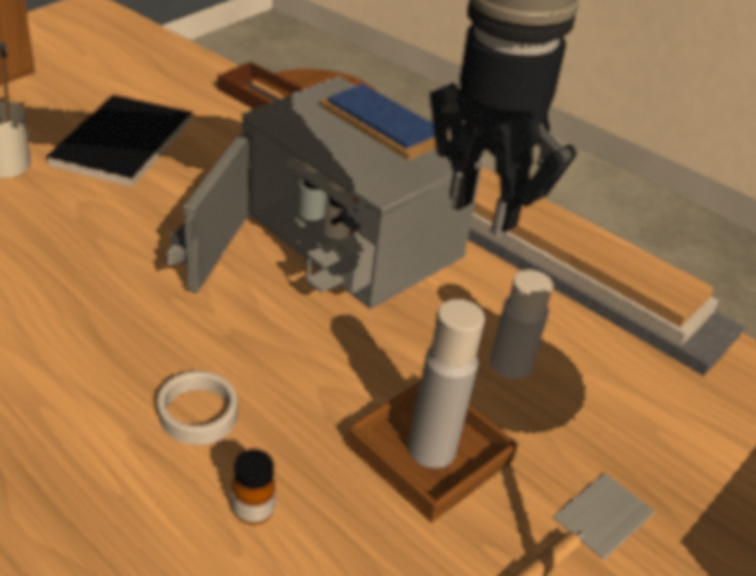

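The can stands upright in the tray, centred within 3 mm, and the door has not moved. Next I'll work out the push arc.

```bash
cat > arc.py <<'E'
from h import *
H=np.array([.6775,.0890]); tx=np.array([-.996,.086]); ty=np.array([.086,.996])
def T(th,gap=0):
    a=np.deg2rad(-94.9)-th; d=np.array([np.cos(a),np.sin(a)]); out=np.array([d[1],-d[0]])
    return H+.15*d+(.015+.011*np.cos(th)+.0145*np.sin(abs(th))+gap)*out
E
python3 - <<'E'
from arc import *
p=T(1.025,.032);print('approach',p)
for th in list(np.arange(1.0,.19,-.1)):
    n=T(th); e=(n-p)*1e3; print(round(th,2),n.round(4),'dx %.1f dy %.1f'%(e@tx,e@ty)); p=n
E
python3 st.py .514 .081 .2
```

```text
approach [0.51419185 0.08069895]
1.0 [0.5294 0.0484] dx -17.9 dy -30.9
0.9 [0.5341 0.0338] dx -6.0 dy -14.1
0.8 [0.5404 0.0197] dx -7.5 dy -13.5
0.7 [0.5483 0.0061] dx -9.0 dy -12.8
0.6 [ 0.5576 -0.0067] dx -10.4 dy -11.9
0.5 [ 0.5683 -0.0185] dx -11.7 dy -10.9
0.4 [ 0.5803 -0.0293] dx -12.9 dy -9.7
0.3 [ 0.5935 -0.0388] dx -14.0 dy -8.3
0.2 [ 0.6078 -0.0469] dx -14.9 dy -6.8
t 10.8 p [ 0.549  -0.3454  0.3155] F [-0.76  0.55 -1.39] g 0.363 x [-0.996  0.086 -0.003] z [ 0.003 -0.001 -1.   ]
delta tool mm [ 71.9 422.  114.8]
```

```bash
python3 -m crank '[{"jaw":0,"x":5,"y":25,"z":0,"ax":0,"ay":0,"az":0},{"jaw":0,"x":8,"y":47,"z":0,"ax":0,"ay":0,"az":0},{"jaw":0,"x":8,"y":50,"z":0,"ax":0,"ay":0,"az":0},{"jaw":0,"x":8,"y":50,"z":0,"ax":0,"ay":0,"az":0},{"jaw":0,"x":8,"y":50,"z":0,"ax":0,"ay":0,"az":0},{"jaw":0,"x":8,"y":50,"z":0,"ax":0,"ay":0,"az":0},{"jaw":0,"x":8,"y":50,"z":0,"ax":0,"ay":0,"az":0},{"jaw":0,"x":8,"y":50,"z":0,"ax":0,"ay":0,"az":0},{"jaw":0,"x":8,"y":35,"z":20,"ax":0,"ay":0,"az":0},{"jaw":0,"x":3,"y":15,"z":40,"ax":0,"ay":0,"az":0},{"jaw":0,"x":0,"y":0,"z":40,"ax":0,"ay":0,"az":0},{"jaw":0,"x":0,"y":0,"z":0,"ax":0,"ay":0,"az":0}]'; python3 st.py .514 .081 .114
```

```text
t: 12.3
eef_pos: [0.5099, 0.0811, 0.2099]
tool_rot: [-0.004, 0.043, 0.999, -0.002]
contact_force: [0.1, 0.3, 0.4]
gripper_width: 0.0
t 12.3 p [0.5099 0.0811 0.2099] F [0.08 0.3  0.4 ] g 0.0 x [-0.996  0.085  0.008] z [-0.008 -0.003 -1.   ]
delta tool mm [-4.8  0.5 95.9]
```

```bash
python3 -m crank '[{"jaw":0,"x":0,"y":0,"z":25,"ax":0,"ay":0,"az":0},{"jaw":0,"x":0,"y":0,"z":30,"ax":0,"ay":0,"az":0},{"jaw":0,"x":0,"y":0,"z":25,"ax":0,"ay":0,"az":0},{"jaw":0,"x":0,"y":0,"z":12,"ax":0,"ay":0,"az":0},{"jaw":0,"x":0,"y":0,"z":0,"ax":0,"ay":0,"az":0},{"jaw":0,"x":0,"y":0,"z":0,"ax":0,"ay":0,"az":0}]'; python3 st.py .5294 .0484 .114; python3 -c "
from h import *
snap('wrist','w3')"
```

```text
t: 13.05
eef_pos: [0.5139, 0.0818, 0.1225]
tool_rot: [0.001, 0.043, 0.999, 0.0]
contact_force: [0.5, 0.5, -0.0]
gripper_width: 0.003
t 13.05 p [0.5139 0.0818 0.1225] F [ 0.49  0.48 -0.02] g 0.003 x [-0.996  0.086 -0.002] z [ 0.002  0.001 -1.   ]
delta tool mm [-18.3 -31.9   8.5]
```

View pics/w3.png

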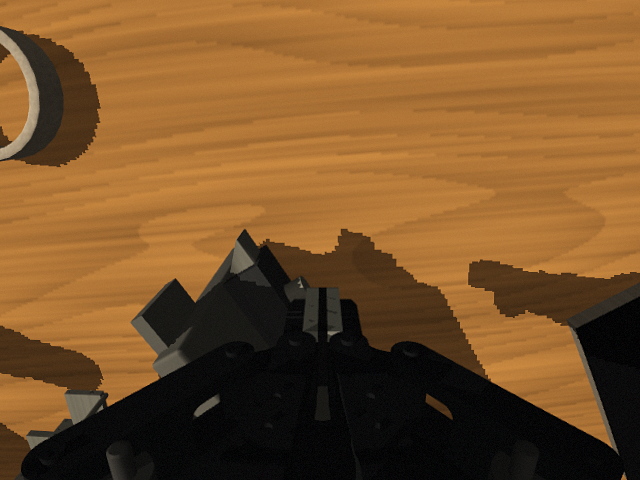

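The closed fingertips (322,310) are outside the outer face, and the latch case (270,270) is to their left and lower. I'll start pushing.

```bash
python3 -m crank '[{"jaw":0,"x":-5,"y":-8,"z":6,"ax":0,"ay":0,"az":0},{"jaw":0,"x":-5,"y":-9,"z":0,"ax":0,"ay":0,"az":0},{"jaw":0,"x":-5,"y":-8,"z":0,"ax":0,"ay":0,"az":0},{"jaw":0,"x":-3,"y":-7,"z":0,"ax":0,"ay":0,"az":0},{"jaw":0,"x":-3,"y":-7,"z":0,"ax":0,"ay":0,"az":0},{"jaw":0,"x":-3,"y":-7,"z":0,"ax":0,"ay":0,"az":0}]'; python3 st.py .5404 .0197 .116
```

```text
t: 13.85
eef_pos: [0.5331, 0.0337, 0.1153]
tool_rot: [0.0, 0.043, 0.999, 0.0]
contact_force: [-0.4, 0.8, -0.1]
gripper_width: -0.002
t 13.85 p [0.5331 0.0337 0.1153] F [-0.44  0.79 -0.12] g -0.002 x [-0.996  0.085 -0.   ] z [ 0.  0. -1.]
delta tool mm [ -8.4 -13.3  -0.7]
```

```bash
python3 -m crank '[{"jaw":0,"x":-4,"y":-6.5,"z":0,"ax":0,"ay":0,"az":0},{"jaw":0,"x":-4,"y":-6.5,"z":0,"ax":0,"ay":0,"az":0},{"jaw":0,"x":-4.5,"y":-6.4,"z":0,"ax":0,"ay":0,"az":0},{"jaw":0,"x":-4.5,"y":-6.4,"z":0,"ax":0,"ay":0,"az":0},{"jaw":0,"x":-5.2,"y":-6,"z":0,"ax":0,"ay":0,"az":0},{"jaw":0,"x":-5.2,"y":-6,"z":0,"ax":0,"ay":0,"az":0},{"jaw":0,"x":-5.9,"y":-5.5,"z":0,"ax":0,"ay":0,"az":0},{"jaw":0,"x":-5.9,"y":-5.5,"z":0,"ax":0,"ay":0,"az":0}]'; python3 st.py .5803 -.0293 .116; python3 -c "
from h import *
snap('top','t2')
c=load('t2'); cv2.imwrite('pics/t2c.png',cv2.resize(cv2.imread('pics/t2.png')[60:270,250:510],None,fx=2.85,fy=2.85))"
```

```text
t: 14.85
eef_pos: [0.5681, -0.0186, 0.1152]
tool_rot: [-0.0, 0.043, 0.999, 0.0]
contact_force: [-0.1, 2.4, -0.2]
gripper_width: 0.004
t 14.85 p [ 0.5681 -0.0186  0.1152] F [-0.11  2.39 -0.16] g 0.004 x [-0.996  0.086  0.   ] z [-0.  0. -1.]
delta tool mm [-13.1  -9.6  -0.8]
```

View pics/t2c.png

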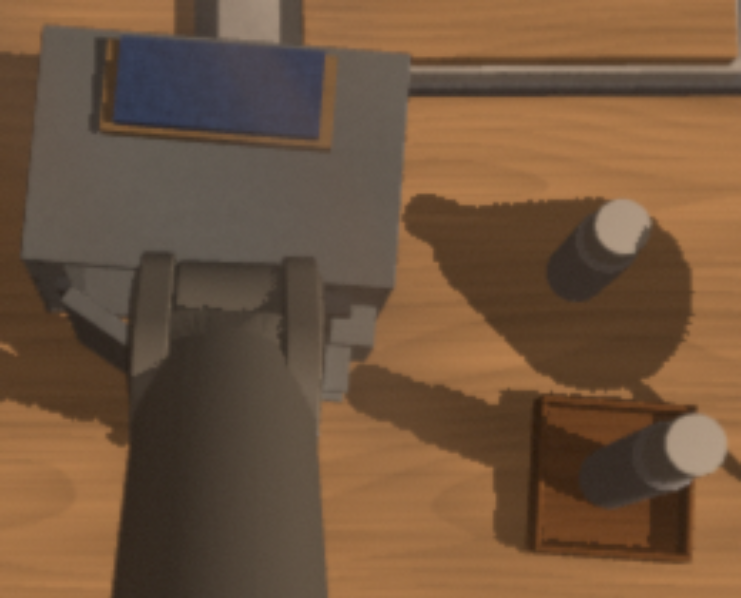

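The door edge now runs from (65,295) to (125,340), so it is following the fingers. I'll continue.

```bash
python3 -m crank '[{"jaw":0,"x":-6.5,"y":-4.8,"z":0,"ax":0,"ay":0,"az":0},{"jaw":0,"x":-6.5,"y":-4.8,"z":0,"ax":0,"ay":0,"az":0},{"jaw":0,"x":-4.7,"y":-2.8,"z":0,"ax":0,"ay":0,"az":0},{"jaw":0,"x":-4.7,"y":-2.8,"z":0,"ax":0,"ay":0,"az":0},{"jaw":0,"x":-4.7,"y":-2.8,"z":0,"ax":0,"ay":0,"az":0}]'; python3 st.py
python3 - <<'E'
from arc import *
o=readout.get_obs()['eef_pos'][:2]; p=o
for th in np.arange(.28,-.13,-.04):
    n=T(th); e=(n-p)*1e3; print(round(th,2),n.round(4),'dx %.1f dy %.1f'%(e@tx,e@ty)); p=n
E
```

```text
t: 15.52
eef_pos: [0.5935, -0.0386, 0.1153]
tool_rot: [-0.0, 0.043, 0.999, 0.0]
contact_force: [-0.2, 2.2, -0.3]
gripper_width: 0.0
t 15.53 p [ 0.5935 -0.0386  0.1153] F [-0.22  2.18 -0.32] g 0.0 x [-0.996  0.086  0.   ] z [-0.  0. -1.]
0.28 [ 0.5963 -0.0405] dx -2.9 dy -1.7
0.24 [ 0.6019 -0.0438] dx -5.9 dy -2.8
0.2 [ 0.6078 -0.0469] dx -6.1 dy -2.5
0.16 [ 0.6137 -0.0497] dx -6.2 dy -2.3
0.12 [ 0.6198 -0.0522] dx -6.3 dy -2.0
0.08 [ 0.626  -0.0545] dx -6.4 dy -1.7
0.04 [ 0.6324 -0.0565] dx -6.5 dy -1.5
0.0 [ 0.6388 -0.0582] dx -6.5 dy -1.2
-0.04 [ 0.6441 -0.0596] dx -5.4 dy -0.9
-0.08 [ 0.6495 -0.0608] dx -5.5 dy -0.7
-0.12 [ 0.655  -0.0619] dx -5.5 dy -0.5
```

```bash
for i in 1 2 3 ; do python3 -m crank '[{"jaw":0,"x":-2,"y":-0.9,"z":0,"ax":0,"ay":0,"az":0},{"jaw":0,"x":-2,"y":-0.9,"z":0,"ax":0,"ay":0,"az":0}]' | sed -n 2,4p; done
```

```text
eef_pos: [0.5971, -0.0408, 0.1153]
tool_rot: [-0.0, 0.043, 0.999, -0.0]
contact_force: [-0.3, 0.6, 0.2]
eef_pos: [0.601, -0.0428, 0.1153]
tool_rot: [-0.0, 0.043, 0.999, -0.0]
contact_force: [-0.2, 1.5, 0.2]
eef_pos: [0.6049, -0.0448, 0.1153]
tool_rot: [0.0, 0.043, 0.999, 0.0]
contact_force: [-1.5, 0.5, 0.2]
```

```bash
for i in 1 2 ; do python3 -m crank '[{"jaw":0,"x":-2,"y":-0.8,"z":0,"ax":0,"ay":0,"az":0}]' | sed -n 2,4p; done
```

```text
eef_pos: [0.6068, -0.0458, 0.1153]
tool_rot: [-0.0, 0.043, 0.999, 0.0]
contact_force: [-0.3, 0.4, 0.0]
eef_pos: [0.6088, -0.0468, 0.1153]
tool_rot: [0.0, 0.043, 0.999, 0.0]
contact_force: [-0.3, 0.9, 1.0]
```

```bash
python3 -m crank '[{"jaw":0,"x":-1,"y":-0.4,"z":0,"ax":0,"ay":0,"az":0},{"jaw":0,"x":-1,"y":-0.4,"z":0,"ax":0,"ay":0,"az":0},{"jaw":0,"x":-1,"y":-0.4,"z":0,"ax":0,"ay":0,"az":0}]' | sed -n 1,4p
```

```text
t: 16.9
eef_pos: [0.6115, -0.0483, 0.1153]
tool_rot: [-0.0, 0.043, 0.999, 0.0]
contact_force: [0.2, 1.2, -0.3]
```

```bash
python3 -m crank '[{"jaw":0,"x":-1,"y":-0.4,"z":0,"ax":0,"ay":0,"az":0},{"jaw":0,"x":-1,"y":-0.4,"z":0,"ax":0,"ay":0,"az":0},{"jaw":0,"x":-1,"y":-0.4,"z":0,"ax":0,"ay":0,"az":0}]' | sed -n 1,4p
```

```text
t: 17.27
eef_pos: [0.6144, -0.0497, 0.1153]
tool_rot: [-0.0, 0.043, 0.999, 0.0]
contact_force: [-1.3, 1.2, -0.1]
```

```bash
python3 -m crank '[{"jaw":0,"x":-1,"y":-0.3,"z":0,"ax":0,"ay":0,"az":0},{"jaw":0,"x":-1,"y":-0.3,"z":0,"ax":0,"ay":0,"az":0}]' | sed -n 1,4p
```

```text
t: 17.52
eef_pos: [0.6164, -0.0505, 0.1153]
tool_rot: [0.0, 0.043, 0.999, 0.0]
contact_force: [-1.7, 0.1, 0.6]
```

```bash
python3 -m crank '[{"jaw":0,"x":-1,"y":-0.3,"z":0,"ax":0,"ay":0,"az":0},{"jaw":0,"x":-1,"y":-0.3,"z":0,"ax":0,"ay":0,"az":0}]' | sed -n 1,4p
```

```text
t: 17.77
eef_pos: [0.6183, -0.0512, 0.1153]
tool_rot: [-0.0, 0.043, 0.999, 0.0]
contact_force: [-0.7, 1.5, -0.9]
```

```bash
python3 -m crank '[{"jaw":0,"x":-1,"y":-0.3,"z":0,"ax":0,"ay":0,"az":0},{"jaw":0,"x":-1,"y":-0.3,"z":0,"ax":0,"ay":0,"az":0}]' | sed -n 1,4p
```

```text
t: 18.02
eef_pos: [0.6203, -0.052, 0.1153]
tool_rot: [-0.0, 0.043, 0.999, 0.0]
contact_force: [-0.8, 0.7, -0.8]
```

```bash
python3 -m crank '[{"jaw":0,"x":-1,"y":-0.3,"z":0,"ax":0,"ay":0,"az":0},{"jaw":0,"x":-1,"y":-0.3,"z":0,"ax":0,"ay":0,"az":0}]' | sed -n 1,4p
```

```text
t: 18.27
eef_pos: [0.6222, -0.0528, 0.1153]
tool_rot: [-0.0, 0.043, 0.999, 0.0]
contact_force: [-0.6, 0.4, 0.3]
```

```bash
python3 -m crank '[{"jaw":0,"x":-1,"y":-0.3,"z":0,"ax":0,"ay":0,"az":0},{"jaw":0,"x":-1,"y":-0.3,"z":0,"ax":0,"ay":0,"az":0}]' | sed -n 1,4p
```

```text
t: 18.52
eef_pos: [0.6241, -0.0536, 0.1153]
tool_rot: [-0.0, 0.043, 0.999, -0.0]
contact_force: [-0.9, 0.3, -0.1]
```

```bash
python3 -m crank '[{"jaw":0,"x":-1,"y":-0.3,"z":0,"ax":0,"ay":0,"az":0}]' | sed -n 1,4p
```

```text
t: 18.65
eef_pos: [0.6251, -0.0539, 0.1153]
tool_rot: [-0.0, 0.043, 0.999, 0.0]
contact_force: [-1.6, 2.1, 1.3]
```

```bash
python3 -m crank '[{"jaw":0,"x":-1,"y":-0.3,"z":0,"ax":0,"ay":0,"az":0}]' | sed -n 1,4p
```

```text
t: 18.77
eef_pos: [0.6253, -0.054, 0.1152]
tool_rot: [-0.001, 0.043, 0.999, 0.0]
contact_force: [-4.5, 1.5, 3.4]
```

Resistance began at x≈0.625, which should be the strike pin. I'll continue in small steps.

```bash
python3 -m crank '[{"jaw":0,"x":-0.8,"y":-0.2,"z":0,"ax":0,"ay":0,"az":0},{"jaw":0,"x":0,"y":0,"z":0,"ax":0,"ay":0,"az":0}]' | sed -n 1,4p
```

```text
t: 19.02
eef_pos: [0.626, -0.0542, 0.1152]
tool_rot: [-0.001, 0.043, 0.999, 0.0]
contact_force: [-3.7, 1.7, 2.6]
```

```bash
python3 -m crank '[{"jaw":0,"x":-0.8,"y":-0.2,"z":0,"ax":0,"ay":0,"az":0},{"jaw":0,"x":0,"y":0,"z":0,"ax":0,"ay":0,"az":0}]' | sed -n 1,4p
```

```text
t: 19.27
eef_pos: [0.6266, -0.0544, 0.1152]
tool_rot: [-0.001, 0.043, 0.999, 0.0]
contact_force: [-5.2, 2.2, 4.4]
```

```bash
python3 -m crank '[{"jaw":0,"x":-0.8,"y":-0.2,"z":0,"ax":0,"ay":0,"az":0},{"jaw":0,"x":-0.8,"y":-0.2,"z":0,"ax":0,"ay":0,"az":0}]' | sed -n 1,4p
```

```text
t: 19.52
eef_pos: [0.6285, -0.0549, 0.1152]
tool_rot: [-0.001, 0.043, 0.999, 0.0]
contact_force: [-2.1, 2.6, 2.3]
```

```bash
python3 -m crank '[{"jaw":0,"x":-0.8,"y":-0.2,"z":0,"ax":0,"ay":0,"az":0},{"jaw":0,"x":0,"y":0,"z":0,"ax":0,"ay":0,"az":0}]' | sed -n 1,4p
```

```text
t: 19.77
eef_pos: [0.6301, -0.0556, 0.1152]
tool_rot: [0.0, 0.043, 0.999, 0.0]
contact_force: [-2.0, 2.2, 0.3]
```

```bash
python3 -m crank '[{"jaw":0,"x":-0.8,"y":-0.2,"z":0,"ax":0,"ay":0,"az":0},{"jaw":0,"x":0,"y":0,"z":0,"ax":0,"ay":0,"az":0}]' | sed -n 1,4p
```

```text
t: 20.02
eef_pos: [0.6307, -0.0559, 0.1152]
tool_rot: [-0.0, 0.043, 0.999, 0.0]
contact_force: [-2.1, 2.9, -0.1]
```

```bash
python3 -m crank '[{"jaw":0,"x":-0.8,"y":-0.2,"z":0,"ax":0,"ay":0,"az":0},{"jaw":0,"x":0,"y":0,"z":0,"ax":0,"ay":0,"az":0}]' | sed -n 1,4p
```

```text
t: 20.27
eef_pos: [0.6309, -0.056, 0.1152]
tool_rot: [-0.001, 0.043, 0.999, 0.0]
contact_force: [-4.1, 3.0, 0.8]
```

```bash
python3 -m crank '[{"jaw":0,"x":-0.8,"y":-0.2,"z":0,"ax":0,"ay":0,"az":0},{"jaw":0,"x":0,"y":0,"z":0,"ax":0,"ay":0,"az":0}]' | sed -n 1,4p
```

```text
t: 20.52
eef_pos: [0.6313, -0.056, 0.1152]
tool_rot: [-0.001, 0.043, 0.999, 0.0]
contact_force: [-5.3, 2.7, 2.7]
```

```bash
python3 -m crank '[{"jaw":0,"x":-0.8,"y":-0.2,"z":0,"ax":0,"ay":0,"az":0},{"jaw":0,"x":0,"y":0,"z":0,"ax":0,"ay":0,"az":0}]' | sed -n 1,4p
```

```text
t: 20.78
eef_pos: [0.6314, -0.0561, 0.1152]
tool_rot: [-0.002, 0.043, 0.999, 0.0]
contact_force: [-7.3, 2.7, 5.8]
```

```bash
python3 -m crank '[{"jaw":0,"x":-0.8,"y":-0.2,"z":0,"ax":0,"ay":0,"az":0},{"jaw":0,"x":0,"y":0,"z":0,"ax":0,"ay":0,"az":0}]' | sed -n 1,4p
```

```text
t: 21.02
eef_pos: [0.6314, -0.0561, 0.1151]
tool_rot: [-0.003, 0.043, 0.999, 0.001]
contact_force: [-11.0, 5.6, 7.6]
```

```bash
python3 -m crank '[{"jaw":0,"x":-0.6,"y":-0.1,"z":0,"ax":0,"ay":0,"az":0},{"jaw":0,"x":0,"y":0,"z":0,"ax":0,"ay":0,"az":0}]' | sed -n 1,4p
```

```text
t: 21.28
eef_pos: [0.6315, -0.0561, 0.1151]
tool_rot: [-0.003, 0.043, 0.999, 0.001]
contact_force: [-12.6, 5.1, 8.9]
```

Solid at x=0.6315. The earlier force drop at x≈0.628 looks like the snap, and this would be the bumper bottoming out. I'll back off and check the door.

```bash
python3 -m crank '[{"jaw":0,"x":1,"y":0.2,"z":0,"ax":0,"ay":0,"az":0},{"jaw":0,"x":1.5,"y":0.2,"z":0,"ax":0,"ay":0,"az":0},{"jaw":0,"x":2,"y":0,"z":0,"ax":0,"ay":0,"az":0}]' | sed -n 1,4p;  python3 -m crank '[{"jaw":0,"x":4,"y":0,"z":0,"ax":0,"ay":0,"az":0},{"jaw":0,"x":10,"y":0,"z":0,"ax":0,"ay":0,"az":0},{"jaw":0,"x":20,"y":0,"z":0,"ax":0,"ay":0,"az":0},{"jaw":0,"x":30,"y":0,"z":0,"ax":0,"ay":0,"az":0},{"jaw":0,"x":15,"y":0,"z":-30,"ax":0,"ay":0,"az":0},{"jaw":0,"x":10,"y":0,"z":-60,"ax":0,"ay":0,"az":0},{"jaw":0,"x":10,"y":0,"z":-60,"ax":0,"ay":0,"az":0},{"jaw":0,"x":0,"y":0,"z":-10,"ax":0,"ay":0,"az":0},{"jaw":0,"x":0,"y":0,"z":0,"ax":0,"ay":0,"az":0}]'
python3 - <<'E'
from h import *
snap('wrist','w4'); snap('side','s4')
c=load('w4')
P=cloud(c,0,640,0,480); q=P[(P[:,2]>.143)&(P[:,2]<.152)&(P[:,0]<.69)&(P[:,0]>.6)&(abs(P[:,1])<.1)]
print(len(q),cv2.boxPoints(cv2.minAreaRect(q[:,:2].astype('f4'))))
q=P[(P[:,2]>.156)&(P[:,2]<.166)&(P[:,0]<.76)&(P[:,0]>.6)]; print('cab',cv2.boxPoints(cv2.minAreaRect(q[:,:2].astype('f4'))))
cv2.imwrite('pics/s4c.png',cv2.resize(cv2.imread('pics/s4.png')[130:290,280:480],None,fx=3.7,fy=3.7,interpolation=cv2.INTER_CUBIC))
E
```

```text
t: 21.65
eef_pos: [0.6304, -0.0567, 0.1154]
tool_rot: [0.001, 0.043, 0.999, -0.0]
contact_force: [0.1, 0.2, 0.4]
t: 22.78
eef_pos: [0.5314, -0.048, 0.2757]
tool_rot: [0.001, 0.043, 0.999, 0.0]
contact_force: [-0.9, -0.1, 0.3]
gripper_width: -0.001
628 [[ 0.65519977 -0.06289065]
 [ 0.6818117  -0.06365508]
 [ 0.6865101   0.09990829]
 [ 0.65989816  0.10067272]]
cab [[ 0.6791189  -0.06628897]
 [ 0.70720947 -0.06868485]
 [ 0.72383606  0.12625515]
 [ 0.69574547  0.12865105]]
```

View pics/w4.png

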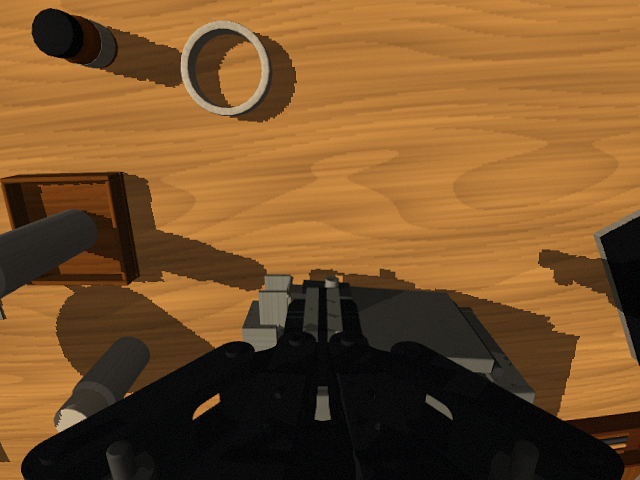

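View pics/s4c.png

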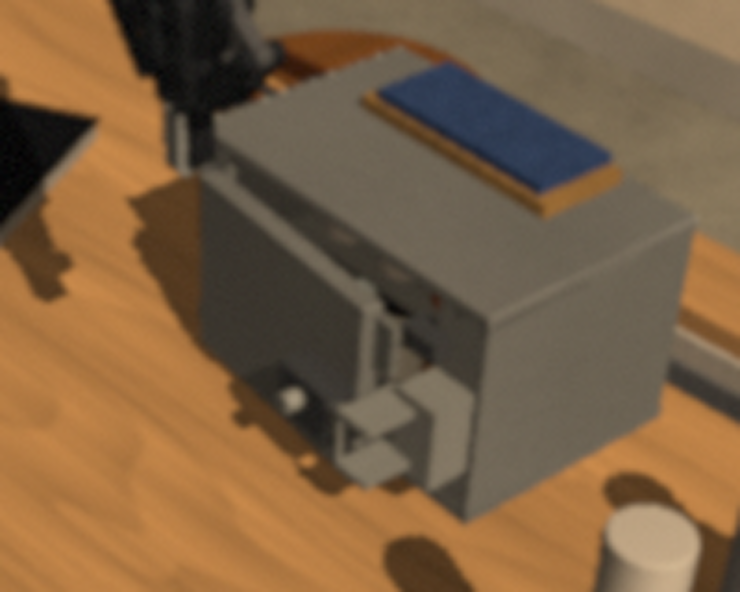

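The door looks nearly parallel to the front, and the contact force was zero only 1 mm behind the stop, which suggests it is held. I'll confirm with a gentle poke: if the door is latched, contact should start at x≈0.631, not earlier.

```bash
python3 -m crank '[{"jaw":0,"x":-10,"y":0,"z":40,"ax":0,"ay":0,"az":0},{"jaw":0,"x":-10,"y":0,"z":60,"ax":0,"ay":0,"az":0},{"jaw":0,"x":-15,"y":0,"z":50,"ax":0,"ay":0,"az":0},{"jaw":0,"x":-25,"y":0,"z":10,"ax":0,"ay":0,"az":0},{"jaw":0,"x":-20,"y":0,"z":0,"ax":0,"ay":0,"az":0},{"jaw":0,"x":-10,"y":0,"z":0,"ax":0,"ay":0,"az":0},{"jaw":0,"x":0,"y":0,"z":0,"ax":0,"ay":0,"az":0},{"jaw":0,"x":0,"y":0,"z":0,"ax":0,"ay":0,"az":0}]'; python3 st.py .6285 -.056 .1155
```

```text
t: 23.88
eef_pos: [0.62, -0.0556, 0.115]
tool_rot: [-0.001, 0.043, 0.999, 0.0]
contact_force: [0.2, -0.3, -0.3]
gripper_width: 0.001
t 23.88 p [ 0.62   -0.0556  0.115 ] F [ 0.22 -0.34 -0.27] g 0.001 x [-0.996  0.086  0.001] z [-0.001  0.    -1.   ]
delta tool mm [-8.5  0.3 -0.5]
```

```bash
python3 -m crank '[{"jaw":0,"x":-3,"y":0,"z":0,"ax":0,"ay":0,"az":0},{"jaw":0,"x":-3,"y":0,"z":0,"ax":0,"ay":0,"az":0},{"jaw":0,"x":-1.5,"y":0,"z":0,"ax":0,"ay":0,"az":0},{"jaw":0,"x":0,"y":0,"z":0,"ax":0,"ay":0,"az":0}]'|sed -n 1,4p
```

```text
t: 24.38
eef_pos: [0.6286, -0.0562, 0.1154]
tool_rot: [0.0, 0.043, 0.999, 0.0]
contact_force: [-0.3, -0.2, -0.1]
```

```bash
python3 -m crank '[{"jaw":0,"x":-0.7,"y":0,"z":0,"ax":0,"ay":0,"az":0},{"jaw":0,"x":0,"y":0,"z":0,"ax":0,"ay":0,"az":0}]'|sed -n 1,4p
```

```text
t: 24.62
eef_pos: [0.6292, -0.0563, 0.1153]
tool_rot: [-0.0, 0.043, 0.999, 0.0]
contact_force: [-0.4, 0.1, -0.5]
```

```bash
python3 -m crank '[{"jaw":0,"x":-0.7,"y":0,"z":0,"ax":0,"ay":0,"az":0},{"jaw":0,"x":0,"y":0,"z":0,"ax":0,"ay":0,"az":0}]'|sed -n 1,4p
```

```text
t: 24.88
eef_pos: [0.6299, -0.0563, 0.1153]
tool_rot: [0.0, 0.043, 0.999, 0.0]
contact_force: [-1.0, 0.6, 0.3]
```

```bash
python3 -m crank '[{"jaw":0,"x":-0.7,"y":0,"z":0,"ax":0,"ay":0,"az":0},{"jaw":0,"x":0,"y":0,"z":0,"ax":0,"ay":0,"az":0}]'|sed -n 1,4p
```

```text
t: 25.12
eef_pos: [0.6305, -0.0564, 0.1153]
tool_rot: [-0.0, 0.043, 0.999, 0.0]
contact_force: [0.1, 0.5, -0.9]
```

```bash
python3 -m crank '[{"jaw":0,"x":-0.7,"y":0,"z":0,"ax":0,"ay":0,"az":0},{"jaw":0,"x":0,"y":0,"z":0,"ax":0,"ay":0,"az":0}]'|sed -n 1,4p
```

```text
t: 25.38
eef_pos: [0.6306, -0.0565, 0.1152]
tool_rot: [-0.001, 0.043, 0.999, 0.0]
contact_force: [-3.2, 0.5, 2.5]
```

The door is stiff from first contact at 0.6305, so it is held. One closer look at the latch from above will check it.

```bash
python3 -m crank '[{"jaw":0,"x":2,"y":0,"z":0,"ax":0,"ay":0,"az":0},{"jaw":0,"x":10,"y":0,"z":0,"ax":0,"ay":0,"az":0},{"jaw":0,"x":25,"y":0,"z":0,"ax":0,"ay":0,"az":0},{"jaw":0,"x":15,"y":0,"z":-30,"ax":0,"ay":0,"az":0},{"jaw":40,"x":0,"y":10,"z":-50,"ax":0,"ay":0,"az":0},{"jaw":100,"x":-20,"y":10,"z":-50,"ax":0,"ay":0,"az":0},{"jaw":100,"x":-20,"y":10,"z":-10,"ax":0,"ay":0,"az":0},{"jaw":100,"x":0,"y":0,"z":0,"ax":0,"ay":0,"az":0},{"jaw":100,"x":0,"y":0,"z":0,"ax":0,"ay":0,"az":0},{"jaw":100,"x":0,"y":0,"z":0,"ax":0,"ay":0,"az":0}]'
python3 - <<'E'
from h import *
snap('wrist','w5'); snap('side','s5')
a=cv2.imread('pics/s4.png')[130:290,280:420].astype(int);b=cv2.imread('pics/s5.png')[130:290,280:420].astype(int);print('door diff s4/s5',abs(a-b)[50:130,40:110].mean())
im=cv2.imread('pics/w5.png')[150:350,170:420]; im=np.clip(im*1.5,0,255).astype('uint8')
cv2.imwrite('pics/w5c.png',cv2.resize(im,None,fx=3,fy=3,interpolation=cv2.INTER_CUBIC))
E
```

```text
t: 26.62
eef_pos: [0.6206, -0.0262, 0.2542]
tool_rot: [-0.001, 0.043, 0.999, -0.0]
contact_force: [0.2, -0.3, -0.1]
gripper_width: 1.004
door diff s4/s5 1.6423214285714285
```

View pics/w5c.png

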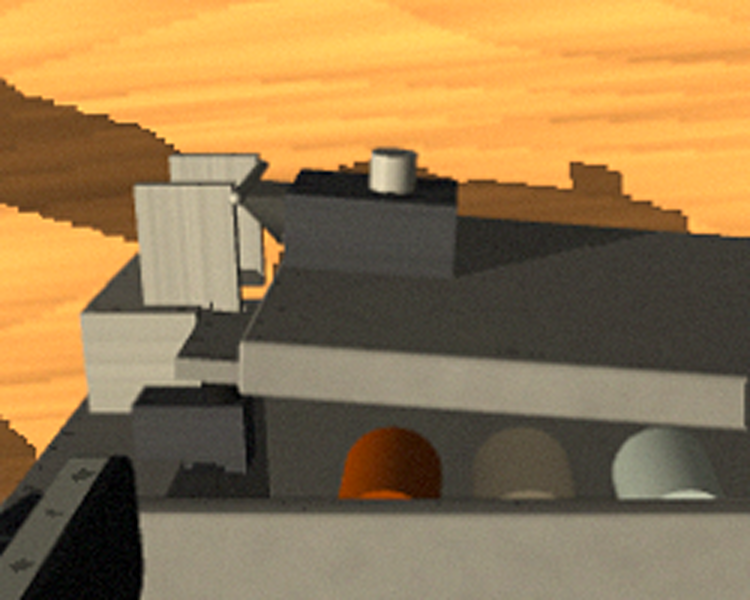

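The latch crop shows the tongue (about (250–285,185–240)) sticking out its full length beside the strike bracket (200,240), and the lip (210,360) up against the bumper (190,400). I'll check the lip–bumper contact and the door angle numerically.

Run:
```python
from h import *
c=load('w5'); g=lambda a,b:(170+a/3,150+b/3)
for n,a,b in [('lip top',210,365),('lip top r',225,370),('bumper top',190,402),('bumper hi',190,393),('bracket top',190,240),('pin',237,200),('tongue',265,205),('tongue2',262,192),('case',370,235),('small post',130,350)]:
    print(n,world(c,*g(a,b)).round(4))
# door line: inner top edge, z=.148
A=world(c,*g(243,390),.148);B=world(c,*g(742,427),.148);C=world(c,*g(140,513),.16);D=world(c,*g(750,513),.16)
an=lambda p,q:np.arctan2(*(q-p)[[0,1]])
print('door',A,B,'cab',C,D,'angle',an(A,B)-an(C,D))
P=world(c,*g(190,345),.14);print(P)
for v in range(170,460,8): print(v,world(c,*g(205,v)).round(4))
```

```text
lip top [ 0.6468 -0.0901  0.1394]
lip top r [ 0.6487 -0.0866  0.139 ]
bumper top [ 0.6622 -0.1008  0.1263]
bumper hi [ 0.6622 -0.1022  0.1201]
bracket top [ 0.6266 -0.103   0.0921]
pin [ 0.6158 -0.0874  0.0932]
tongue [ 0.6212 -0.0824  0.0797]
tongue2 [ 0.6181 -0.0836  0.0757]
case [ 0.6311 -0.0516  0.0868]
small post [ 0.6558 -0.1235  0.1002]
door [ 0.65066881 -0.08059997  0.148     ] [0.67146966 0.04151623 0.148     ] cab [ 0.67583029 -0.10761115  0.16      ] [0.68872007 0.04045269 0.16      ] angle 0.08188059685007369
[ 0.64081012 -0.09408414  0.14      ]
170 [ 0.6146 -0.1055  0.0524]
178 [ 0.6174 -0.1061  0.0518]
186 [ 0.6113 -0.0964  0.0914]
194 [ 0.6135 -0.0965  0.0921]
202 [ 0.6159 -0.097   0.0918]
210 [ 0.6182 -0.0973  0.092 ]
218 [ 0.6207 -0.0979  0.0911]
226 [ 0.6229 -0.098   0.092 ]
234 [ 0.6252 -0.0984  0.092 ]
242 [ 0.6277 -0.0989  0.0916]
250 [ 0.6301 -0.0992  0.0916]
258 [ 0.6325 -0.0996  0.0916]
266 [ 0.6349 -0.0999  0.0918]
274 [ 0.6373 -0.1004  0.0916]
282 [ 0.6398 -0.1008  0.0915]
290 [ 0.6421 -0.1011  0.0919]
298 [ 0.6444 -0.1013  0.0923]
306 [ 0.6473 -0.102   0.0911]
314 [ 0.6449 -0.0986  0.1052]
322 [ 0.645  -0.0971  0.1119]
330 [ 0.6447 -0.0955  0.119 ]
338 [ 0.6453 -0.0946  0.1235]
346 [ 0.6456 -0.0935  0.1289]
354 [ 0.6452 -0.0919  0.1356]
362 [ 0.6462 -0.0914  0.1387]
370 [ 0.6481 -0.0915  0.1394]
378 [ 0.6502 -0.0919  0.1394]
386 [ 0.6592 -0.0969  0.1232]
394 [ 0.6622 -0.0977  0.1217]
402 [ 0.6628 -0.0969  0.1258]
410 [ 0.6641 -0.0966  0.128 ]
418 [ 0.6664 -0.0969  0.1281]
426 [ 0.6689 -0.0974  0.1277]
434 [ 0.6712 -0.0978  0.1278]
442 [ 0.6732 -0.0979  0.1287]
450 [ 0.6758 -0.0985  0.1281]
458 [ 0.6783 -0.0989  0.1279]
```

Run:
```python
from h import *
for n in('w1','w5','top0'):
    c=load(n); P=cloud(c,0,640,0,480)
    print(n)
    for z0,z1 in[(.06,.085),(.085,.098),(.098,.112),(.112,.124),(.124,.135)]:
        q=P[(P[:,2]>z0)&(P[:,2]<z1)&(P[:,1]>-.125)&(P[:,1]<-.078)&(P[:,0]>.59)&(P[:,0]<.676)]
        if len(q)>5: print(z0,len(q),'x',np.percentile(q[:,0],[1,5,50,95,99]).round(4),'y',np.percentile(q[:,1],[1,50,99]).round(4))
im=cv2.imread('pics/w1.png')[205:345,190:300]; im=np.clip(im*1.6,0,255).astype('uint8')
im2=cv2.imread('pics/w5.png')[195:325,190:290]; im2=np.clip(im2*1.6,0,255).astype('uint8')
f=lambda i:cv2.resize(i,(395,560),interpolation=cv2.INTER_CUBIC)
cv2.imwrite('pics/cmp.png',np.hstack([f(im),f(im2)]))
```

```text
w1
0.06 80 x [0.6134 0.6137 0.6164 0.6704 0.6727] y [-0.1245 -0.0893 -0.0863]
0.085 1776 x [0.6096 0.6113 0.6309 0.6536 0.6633] y [-0.1231 -0.1041 -0.0883]
0.098 594 x [0.6442 0.6457 0.6561 0.6672 0.6684] y [-0.1249 -0.115  -0.104 ]
0.112 282 x [0.6484 0.6487 0.6616 0.6705 0.674 ] y [-0.1167 -0.099  -0.0866]
0.124 867 x [0.649  0.6517 0.6662 0.675  0.6758] y [-0.1167 -0.0986 -0.0871]
w5
0.06 235 x [0.6136 0.6139 0.6205 0.6318 0.6448] y [-0.1239 -0.0833 -0.0783]
0.085 1520 x [0.6099 0.6114 0.6289 0.6463 0.6503] y [-0.1228 -0.1043 -0.0869]
0.098 526 x [0.6385 0.6446 0.6523 0.6662 0.6684] y [-0.1247 -0.1151 -0.0789]
0.112 276 x [0.6383 0.6429 0.6612 0.6751 0.6759] y [-0.1247 -0.0969 -0.0781]
0.124 842 x [0.6388 0.645  0.6665 0.6752 0.6758] y [-0.1176 -0.0993 -0.0798]
top0
0.06 10 x [0.6127 0.6129 0.644  0.6683 0.6694] y [-0.1248 -0.1055 -0.0874]
0.085 242 x [0.6091 0.611  0.6295 0.6502 0.657 ] y [-0.1225 -0.1042 -0.0903]
0.098 91 x [0.6406 0.6453 0.655  0.6703 0.6747] y [-0.1238 -0.1167 -0.1044]
0.112 14 x [0.6494 0.6494 0.6613 0.6753 0.6757] y [-0.124  -0.1077 -0.0896]
0.124 138 x [0.6487 0.651  0.6663 0.6756 0.6758] y [-0.1223 -0.0992 -0.0882]
```

View pics/cmp.png

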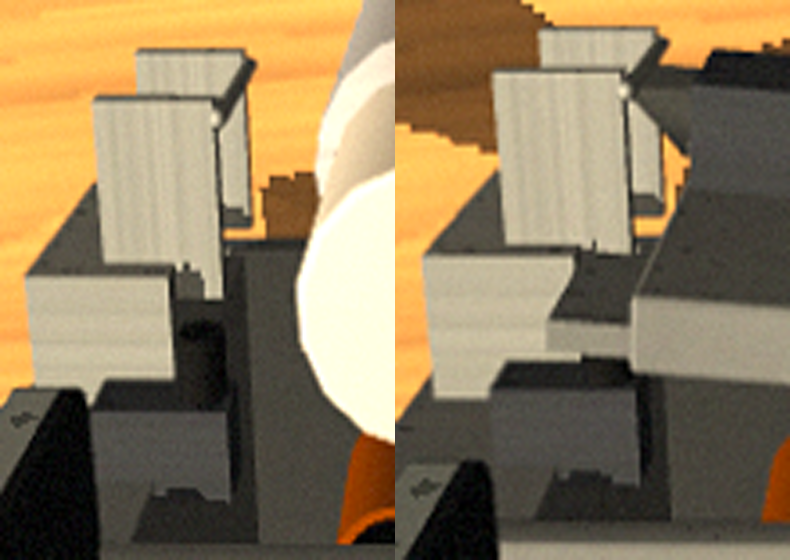

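The open-door view (left) shows the rubber bumper (200,350) with its front at x≈0.649 m and the strike pin at the bracket's front edge, x≈0.614 m. In the current view the lip's inner face is at about 0.651 m, so the bumper is squeezed about 2 mm. The tongue is fully out behind the pin, so the door is latched, and I'll hand in.

```bash
python3 -c "
from h import *
o=readout.get_obs();print(o['t'],np.round(o['contact_force'],2));print(ticket.hand_in())"
```

```text
26.725 [ 0.26 -0.03  0.65]
the job is handed in; nothing more can be done
None
```

The spray can stands upright in the tray and the door is latched; I handed the job in at 26.7 s of the 61 s allowed. No verdict was reported.

- **Can:** I pinched it by the cap, lifted it over the door and set it down until I felt the floor. A picture taken after release showed it upright, about 3 mm from the tray's centre.
- **Door:** I pushed it slowly near push_spot. Resistance began at the strike pin, then the force dropped as the tongue snapped over. Next came the bumper, then a solid stop. The strongest reading was about 16 N in total at the solid stop, but I only read the force at the end of each move, so short peaks in between went unseen.
- **Last checks:**
  - A gentle second poke met the door, already stiff, within 1 mm of where it had stopped.
  - The wrist camera showed the tongue out behind the pin and the bumper squeezed about 2 mm. The door angle was about 0.08 rad, below the 0.12 limit.
  - The gripper was clear of everything, and the other things on the table looked unmoved in the pictures; I did not measure them.

Two readings did not match what I expected. The ride-over force I saw was only about 5–7 N, below the stated 8–13 N, probably because the peak fell between readings. At first the lip also seemed to stand about 10 mm short of the bumper. That was a misreading: I had measured to the block behind the bumper, and comparing with an earlier picture cleared it up.

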